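Snap the circuit board home in the instrument tray

TASK

The green circuit board is only resting on the tips of the four white snap posts in its grey instrument tray. Push it straight down at its two bare ends until all four posts have clicked through and the board sits level, fully home on its supports. Leave the blue board in the other tray raised as it is: it is still to be taken out.

Things in the scene. Friction and masses are not known exactly. Their poses are not given: they have to be found in the camera images.
- board_green: Green circuit board, 90x130x3 mm, orange terminal block. Origin: centre of its underside; x along the 90 mm side, y along the 130 mm side, z up. Underside at first about 23.5 mm above the worktop, home 15 mm (top 18). Press the bare strip at each end (|y| 30 to 60, |x| under 25 mm): about 6 N clicks that end's two posts; the board tips 5 degrees meanwhile. Parts within |y| 26 mm stand 11 mm high.
- tray_green: Open grey plastic tray under the green board, 126 x 170 mm, walls 13 mm high, fixed to the worktop. Origin: centre of its underside; axes as the board's. Its four white snap posts (x +-35, y +-52 mm) pass through the board's 10 mm holes; supports end 15 mm and tips 29.5 mm above the worktop. Springy barbs hold the board up at first, and hold it down once it has clicked past them.
- board_blue: Blue circuit board with a white terminal block, otherwise the same as the green one, in a tray of the same kind; also resting raised on its post barbs, underside about 23.5 mm above the worktop, and to stay so. Origin and axes as for the green board. Either board may be in the left or the right place.

How it is judged:
By the outcome, as a careful person would: the job done as asked, in the order asked, and still so for the second after the job is handed in, with the robot touching nothing.
It also fails if it takes over 40 s, if anything falls off the work surface, if the arm or the gripper's body presses on something with over 40 N, if the wrist force passes 120 N, or if a joint passes its speed limit or range.

ROBOT

A 7-joint arm with a two-finger parallel gripper is mounted at the origin on a cart in front of the work surface, level with it; the furniture and walls round the work are solid. World frame = base frame: x ahead of the robot, y to its left, z up, the work surface at z = 0. Lengths are in m, angles in rad, forces in N, time in s.
With the tool pointing down it reaches from about 0.4 to 0.875 m from the base axis. Payload 19.3 kg.
Tool frame: the origin (TCP) lies on the mounting face of the last link; the fingertips stand 173 mm ahead of it and the grasp point (between the pads) lies 155 mm ahead of it (bot.grip_point_offset is the distance from the TCP to the grasp point, in m); z points along the fingers, y is the line along which they close (so a half turn about z gives the same grasp; the last joint's range is limited). The gripper opens to 85 mm and grips with 20 to 120 N. Pads are 22 mm wide; open, the fingers measure 114 mm over their backs; the gripper's body (76 mm by 85 mm) begins 54 mm behind the grasp point. The pads swing forward as they close: fully open they stand 13 mm farther back than shut.
Start: joints at [1.278, 0.521, -0.036, 1.599, 0.021, 1.021, -0.113], TCP at [0.138, -0.61, 0.405] pointing down, gripper open.
Joint ranges: [-2.91, 2.91], [-0.3, 2.13], [-1.5, 1.42], [0.17, 2.43], [-1.26, 4.41], [0.16, 1.93], [-2.52, 2.52]. Speed limits (rad/s): [1.89, 1.89, 2.39, 2.39, 3.01, 3.01, 3.01].

INTERFACE

Orientations are given as [roll, pitch, yaw] about the fixed x, y, z axes, in that order (R = Rz(yaw) Ry(pitch) Rx(roll)).
In Python, from workcell import bot gives the robot as it stands.
- The arm moves only by the tool arm_command, never from a script. Its argument "deltas" is a list of rows, each a list of 3 entries, a list of its own where there are three numbers: the shift along the tool's x, y, z in cm, then the turn, a rotation vector about the tool's x, y, z in rad, then the finger opening in cm, from 0 to 8.54. In form: [[[tx, ty, tz], [rx, ry, rz], claw], ...]. A call has 1 to 20 rows; each row shifts and turns the commanded pose from where the row before left it, along the tool's axes as they then stand; what a row does not reach is not made up. A row lasts 1/10 s, in which the tool goes at most 50 mm and 8.59 degrees, less where a joint would pass 70% of its speed; a pose out of reach is approached as far as the arm can. A call with a gripper value outside its range is refused whole. The fingers move at their own pace and stop on an object; "newtons" is the grip in N (left out, the last holds). Time passes only in rows, so rows that do not move let the fingers close. It gives the time, the measured TCP pose, the force, the opening and the grip force at its end, in the units of the state.
- bot.observe(): the state, without advancing time (a new reading comes with each control period).
- bot.grab_frame(name): name is "scene" or "side" or "wrist"; returns a dict with "frame" (420x560x3 uint8, red, green, blue), "K" (3x3 intrinsics, pixels), "rvec" (rotation vector, rad) and "tvec" (3), from world to camera coordinates, as OpenCV has them; the wrist camera has in their place "T_tool_cam" (4x4, takes a point from camera to tool coordinates, whose origin is the TCP and whose axes are the flange's). Camera axes: x right, y down, z forward; pixel columns grow to the right and rows downward; lengths in m; the calibration is good to about 2 mm. A picture is of the moment at which its call begins: read the wrist's pose just before it. There is no depth.
- bot.job_done(): hands the job in; it is judged then, once.
Trained networks look in a picture, given as the dict that the camera call returned (one of the last four; its "shot" number tells which), for a name from the list of things; names that differ only in an ending like _2 or _b are one class to them, and where a whole thing is asked for, a point or a joint stands for the part that bears it (a point fixed in the world has none). Each returns a list of dicts, best first, with "p" (0 to 1); they miss things now and then, are a little off and sometimes report something else, mostly with a low value. They report only what shows in the picture. A call takes as long as a camera call.
- bot.find_in(name, picture): "rect" ([left, top, width, height] in pixels, round what is visible of it).
- bot.mark_of(name, picture): "at" ([column, row] in pixels: a listed point, or the origin of a listed thing).
The state is a dict: "clock": time; "qpos": joint angles; "qd": joint speeds; "joint_efforts": joint torques, N m; "position": TCP position; "tool_rot": TCP orientation; "force": force on the tool from outside, world axes, zero at the start; "moment": the same for the moment, N m; "grip_width": finger opening in m; "finger_force": force on a finger pad.
Only numpy, scipy, OpenCV 4.12 (cv2) and the standard library are available. Lean on these libraries where they do the work, as an engineer would, in place of code of your own. Each camera call takes 0.05 s, during which the arm holds its last target. There are 200 camera calls.

## Working session

There is one attempt and no reset: what is moved stays moved. The work goes in short steps, Python scripts to look and compute and a tool call to move; the robot and the scene stay as the last step left them, time stands still between calls to the robot, and variables do not carry over. Pictures are saved under pics/ and viewed, at most 10 in all, crops included, and the job is handed in when it is done.

Besides the shell and the picture viewer there is one more tool, called after ">>>" in YAML: its name, and indented under it one key for each argument. arm_command: Moves the arm, as the interface text tells. Its arguments: {"type":"object","properties":{"deltas":{"type":"array","items":{"type":"array"}},"newtons":{"type":"number"}},"required":["deltas"]}

```bash
mkdir -p pics
cat > h.py <<'E'
from workcell import bot
import numpy as np, cv2
from scipy.spatial.transform import Rotation as R
def ray(f,px,s=None):
    K=f["K"]; u=cv2.undistortPoints(np.array([[px]],float),K,None)[0,0]; d=np.array([u[0],u[1],1.])
    if "rvec" in f:
        Rm=cv2.Rodrigues(np.array(f["rvec"],float))[0]; return -Rm.T@np.array(f["tvec"]).ravel(), Rm.T@d
    T=np.eye(4); T[:3,:3]=R.from_euler("xyz",s["tool_rot"]).as_matrix(); T[:3,3]=s["position"]
    T=T@f["T_tool_cam"]; return T[:3,3],T[:3,:3]@d
def at_z(f,px,z,s=None):
    o,d=ray(f,px,s); return o+d*(z-o[2])/d[2]
def save(f,n): cv2.imwrite("pics/"+n+".png",f["frame"][:,:,::-1])
E
python3 - <<'E'
from h import *
s=bot.observe(); print(s)
for c in ("scene","side","wrist"):
    s=bot.observe(); f=bot.grab_frame(c); save(f,c+"0")
    for n in ("board_green","board_blue","tray_green"):
        m=bot.mark_of(n,f); r=bot.find_in(n,f)
        print(c,n,[(x["at"],round(x["p"],2),at_z(f,x["at"],0.0235 if 'board' in n else 0,s).round(3)) for x in m[:2]],[(x["rect"],round(x["p"],2)) for x in r[:2]])
a=np.hstack([cv2.imread(f"pics/{c}0.png") for c in("scene","side")])
E
```

```text
{'clock': 0.0, 'qpos': array([ 1.27780775,  0.52205048, -0.0363264 ,  1.60001462,  0.02118004,
        1.02107881, -0.11279467]), 'qd': array([ 0.00173652, -0.00056238, -0.00063984,  0.00044422, -0.00061707,
        0.00027416, -0.00082478]), 'joint_efforts': array([ 4.81211446e-04, -9.27105904e+01,  1.97970405e+00, -3.69942892e+01,
        1.77244894e-02,  8.28851829e-03, -1.21704225e-04]), 'position': array([ 0.1380429 , -0.60942189,  0.40410052]), 'tool_rot': array([-3.14042745e+00,  6.64527070e-05,  2.22772790e-01]), 'force': array([-1.12065634, -0.65528183,  0.46596937]), 'moment': array([ 0.01742254,  0.02227446, -0.00244812]), 'finger_force': 0.0, 'grip_width': 0.08545528292017263}
scene board_green [([227.6, 263.3], 0.65, array([0.532, 0.174, 0.024]))] [([176.9, 235.2, 99.2, 57.3], 0.93)]
scene board_blue [([345.9, 191.0], 0.95, array([ 0.517, -0.152,  0.024]))] [([314.9, 177.7, 54.3, 36.4], 0.77)]
scene tray_green [([226.2, 272.5], 0.81, array([0.539, 0.17 , 0.   ]))] [([162.6, 234.2, 131.1, 81.1], 0.74)]
side board_green [([273.7, 193.9], 0.95, array([0.532, 0.17 , 0.024]))] [([224.1, 243.8, 68.6, 48.6], 0.65), ([246.8, 182.2, 51.4, 25.0], 0.6)]
side board_blue [([255.0, 267.0], 0.87, array([ 0.515, -0.146,  0.024]))] [([223.8, 243.8, 64.7, 48.4], 0.66)]
side tray_green [([277.8, 202.6], 0.67, array([0.542, 0.171, 0.   ]))] [([243.1, 184.4, 64.2, 40.1], 0.72)]
wrist board_green [] []
wrist board_blue [] []
wrist tray_green [] []
```

View pics/scene0.png

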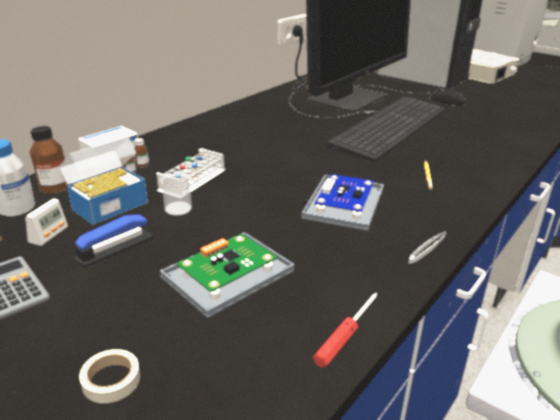

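View pics/side0.png

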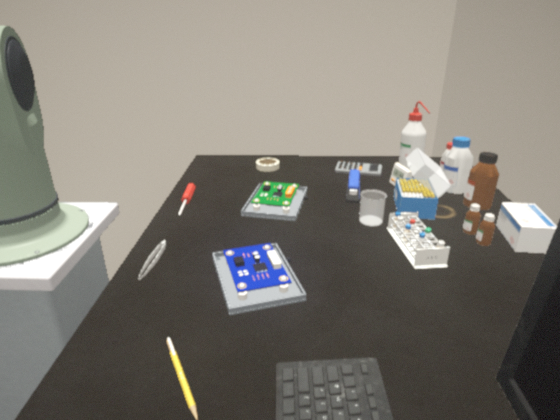

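The scene view shows the green board at about (228,263), left of the robot, and the blue one at (346,191), right. Before moving I'll get the board's yaw.

Run:
```python
from h import *
for c in("scene","side"):
    f=bot.grab_frame(c); im=f["frame"].astype(int)
    m=((im[:,:,1]>im[:,:,0]+35)&(im[:,:,1]>im[:,:,2]+35)).astype(np.uint8)
    n,l,st,ce=cv2.connectedComponentsWithStats(m); i=1+st[1:,4].argmax()
    ys,xs=np.where(l==i); P=np.array([at_z(f,(x,y),0.0265)[:2] for x,y in zip(xs,ys)],np.float32)
    r=cv2.minAreaRect(P*1000); print(c,st[i],r, cv2.boxPoints(r).round(0).tolist())
    for n_ in("board_green",):
        pass
f=bot.grab_frame("wrist"); print(np.array(f["T_tool_cam"]).round(3), f["K"])
f=bot.grab_frame("scene"); print(at_z(f,(214,246),.035))
```

```text
scene [ 177  234  100   57 2116] ((536.1013793945312, 170.21084594726562), (131.41015625, 92.91858673095703), 80.2560043334961) [[479.0, 113.0], [571.0, 98.0], [593.0, 227.0], [501.0, 243.0]]
side [251 181  48  25 596] ((536.2677001953125, 172.10568237304688), (138.73036193847656, 91.8922348022461), 79.94637298583984) [[479.0, 112.0], [569.0, 96.0], [594.0, 232.0], [503.0, 248.0]]
[[-0.001 -0.946 -0.324  0.084]
 [ 1.    -0.001 -0.001  0.   ]
 [ 0.    -0.324  0.946  0.032]
 [ 0.     0.     0.     1.   ]] [[322.79198746   0.         283.4224654 ]
 [  0.         322.79198746 214.41523504]
 [  0.           0.           1.        ]]
[0.56963751 0.16421363 0.035     ]
```

>>> arm_command:
  deltas:
    - [[3.4, -2.1, 0], [0, 0, 0], 0]
    - [[3.4, -2.1, 0], [0, 0, 0], 0]
    - [[3.4, -2.1, 0], [0, 0, 0], 0]
    - [[3.4, -2.1, 0], [0, 0, 0], 0]
    - [[3.4, -2.1, 0], [0, 0, 0], 0]
    - [[3.4, -2.1, 0], [0, 0, 0], 0]
    - [[3.4, -2.1, 0], [0, 0, 0], 0]
    - [[3.4, -2.1, 0], [0, 0, 0], 0]
    - [[3.4, -2.1, 0], [0, 0, 0], 0]
    - [[3.4, -2.1, 0], [0, 0, 0], 0]
    - [[3.4, -2.1, 0], [0, 0, 0], 0]
    - [[0, 0, 0], [0, 0, 0], 0]
  newtons: 60

```text
clock: 2.45
position: [0.4552, -0.2975, 0.4048]
tool_rot: [-3.14, -0.002, 0.229]
force: [-0.7, 0.2, 0.4]
grip_width: -0.0005
finger_force: 0.0
```

>>> arm_command:
  deltas:
    - [[1.6, -3.7, 0], [0, 0, 0], 0]
    - [[1.6, -3.7, 0], [0, 0, 0], 0]
    - [[1.6, -3.7, 0], [0, 0, 0], 0]
    - [[1.6, -3.7, 0], [0, 0, 0], 0]
    - [[1.6, -3.7, 0], [0, 0, 0], 0]
    - [[1.6, -3.7, 0], [0, 0, 0], 0]
    - [[1.6, -3.7, 0], [0, 0, 0], 0]
    - [[1.6, -3.7, 0], [0, 0, 0], 0]
    - [[1.6, -3.7, 0], [0, 0, 0], 0]
    - [[1.6, -3.7, 0], [0, 0, 0], 0]
    - [[1.6, -3.7, 0], [0, 0, 0], 0]
    - [[1.6, -3.7, 0], [0, 0, 0], 0]
    - [[0, 0, 0], [0, 0, 0], 0]

```text
clock: 3.75
position: [0.5408, 0.1788, 0.4046]
tool_rot: [-3.139, -0.001, 0.229]
force: [-0.6, -0.4, -0.4]
grip_width: -0.0
finger_force: 0.0
```

>>> arm_command:
  deltas:
    - [[0, 0, 0], [0, 0, -0.13], 0]
    - [[0, 0, 0], [0, 0, -0.13], 0]
    - [[0, 0, 0], [0, 0, -0.13], 0]
    - [[0, 0, 0], [0, 0, -0.13], 0]
    - [[0, 0, 0], [0, 0, -0.13], 0]
    - [[0, 0, 0], [0, 0, -0.13], 0]
    - [[0, 0, 0], [0, 0, -0.13], 0]
    - [[0, 0, 0], [0, 0, -0.13], 0]
    - [[0, 0, 0], [0, 0, -0.13], 0]
    - [[0, 0, 0], [0, 0, 0], 0]

```text
clock: 4.75
position: [0.5411, 0.173, 0.4046]
tool_rot: [-3.141, 0.0, 1.394]
force: [-0.2, -0.8, -1.3]
grip_width: 0.0002
finger_force: 0.0
```

```bash
cat > look.py <<'E'
from h import *
import sys
s=bot.observe(); f=bot.grab_frame("wrist"); save(f,sys.argv[1])
print(s["clock"],s["position"],s["tool_rot"],s["force"],s["qpos"].round(2))
im=f["frame"].astype(int)
m=((im[:,:,1]>im[:,:,0]+35)&(im[:,:,1]>im[:,:,2]+35)).astype(np.uint8)
n,l,st,ce=cv2.connectedComponentsWithStats(m); i=1+st[1:,4].argmax()
ys,xs=np.where(l==i); P=np.array([at_z(f,(x,y),0.0265,s)[:2] for x,y in zip(xs,ys)],np.float32)
print(cv2.minAreaRect(P*1000),st[i])
print([(x["at"],x["p"],at_z(f,x["at"],.0235,s)) for x in bot.mark_of("board_green",f)])
E
python3 look.py w1
```

```text
4.75 [0.54114554 0.17302957 0.40459698] [-3.14138300e+00  9.86132864e-05  1.39445157e+00] [-0.17008253 -0.8415386  -1.32606753] [ 0.    0.48 -0.58  1.73  0.3   1.02 -0.86]
((537.2365112304688, 170.4507598876953), (128.79693603515625, 90.10636138916016), 79.94573211669922) [ 237  127   86  115 7096]
[([279.5, 185.8], 0.64, array([0.53690883, 0.17151118, 0.0235    ]))]
```

View pics/w1.png

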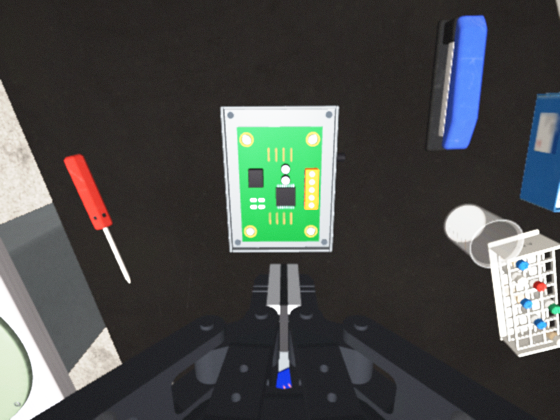

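The wrist view shows the green board at (279,186), square to the tool and clear of clutter, with the closed fingertips near (285,270). Next I'll go over the far end and descend to 10 mm above it.

>>> arm_command:
  deltas:
    - [[2.1, -0.2, 1], [0, 0, 0], 0]
    - [[2.1, -0.2, 2], [0, 0, 0], 0]
    - [[0, 0, 4], [0, 0, 0], 0]
    - [[0, 0, 4], [0, 0, 0], 0]
    - [[0, 0, 4], [0, 0, 0], 0]
    - [[0, 0, 3], [0, 0, 0], 0]
    - [[0, 0, 1.4], [0, 0, 0], 0]
    - [[0, 0, 0], [0, 0, 0], 0]
    - [[0, 0, 0], [0, 0, 0], 0]

```text
clock: 5.75
position: [0.5449, 0.2161, 0.2119]
tool_rot: [3.141, -0.001, 1.392]
force: [-0.3, -0.1, 0.7]
grip_width: -0.0
finger_force: 0.0
```

```bash
python3 look.py w2; python3 -c "
from h import *
a=cv2.imread('pics/w2.png'); f=bot.grab_frame('side')['frame'][160:230,220:330,::-1]
cv2.imwrite('pics/c2.png',np.hstack([cv2.resize(a,(400,300)),cv2.resize(f,(400,300))]))"
```

```text
5.75 [0.54486566 0.2161154  0.21187516] [ 3.14054531e+00 -6.05731055e-04  1.39164783e+00] [-0.2543813  -0.12320195  0.68553343] [-0.17  0.76 -0.45  1.82  0.5   0.68 -1.08]
((543.8759765625, 209.99281311035156), (52.00435256958008, 89.51329040527344), 80.08152770996094) [ 196  235  173   86 9050]
[]
```

View pics/c2.png

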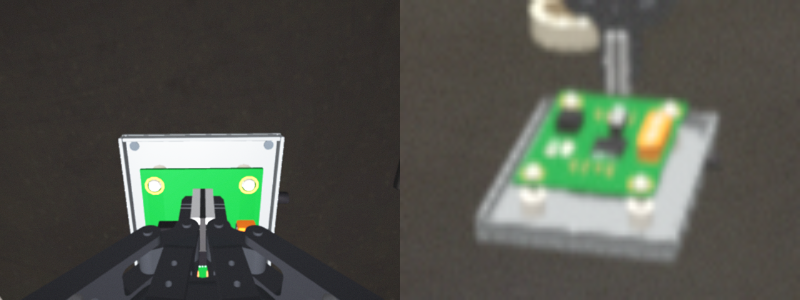

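The fingertips sit centred between the two far posts, over the bare strip. Pressing in stages.

>>> arm_command:
  deltas:
    - [[0, 0, 0.5], [0, 0, 0], 0]
    - [[0, 0, 0.5], [0, 0, 0], 0]
    - [[0, 0, 0.2], [0, 0, 0], 0]
    - [[0, 0, 0.2], [0, 0, 0], 0]
    - [[0, 0, 0.2], [0, 0, 0], 0]
    - [[0, 0, 0], [0, 0, 0], 0]

```text
clock: 6.5
position: [0.5443, 0.2158, 0.1943]
tool_rot: [-3.141, 0.0, 1.393]
force: [0.5, 0.1, 0.3]
grip_width: 0.0004
finger_force: 0.0
```

>>> arm_command:
  deltas:
    - [[0, 0, 0.15], [0, 0, 0], 0]
    - [[0, 0, 0.15], [0, 0, 0], 0]
    - [[0, 0, 0.1], [0, 0, 0], 0]
    - [[0, 0, 0], [0, 0, 0], 0]

```text
clock: 6.9
position: [0.5446, 0.2159, 0.1914]
tool_rot: [3.141, 0.0, 1.393]
force: [-4.7, -2.9, 17.6]
grip_width: -0.0003
finger_force: 8.8
```

>>> arm_command:
  deltas:
    - [[0, 0, -2], [0, 0, 0], 0]
    - [[0, 0, -3], [0, 0, 0], 0]
    - [[-3, 0, 0], [0, 0, 0], 0]
    - [[-3, 0, 0], [0, 0, 0], 0]
    - [[-3, 0, 0], [0, 0, 0], 0]
    - [[0, 0, 0], [0, 0, 0], 0]
    - [[0, 0, 2], [0, 0, 0], 0]
    - [[0, 0, 0], [0, 0, 0], 0]

```text
clock: 7.7
position: [0.528, 0.1272, 0.2192]
tool_rot: [-3.139, 0.001, 1.393]
force: [-0.3, -0.1, 0.1]
grip_width: -0.0003
finger_force: 0.0
```

```bash
python3 look.py w3; python3 -c "
from h import *
a=cv2.imread('pics/w3.png'); f=bot.grab_frame('side')['frame'][160:230,220:330,::-1]
cv2.imwrite('pics/c3.png',np.hstack([cv2.resize(a,(400,300)),cv2.resize(f,(400,300))]))"
```

```text
7.7 [0.52801511 0.12723863 0.21923687] [-3.13939444e+00  8.50370655e-04  1.39275229e+00] [-0.27860315 -0.09714357  0.05437454] [-0.02  0.7  -0.46  1.93  0.51  0.63 -0.97]
((537.5921630859375, 172.69039916992188), (122.75025177001953, 85.125732421875), 80.04985809326172) [  191    46   190   241 29771]
[([287.0, 183.6], 0.62, array([0.53791851, 0.17043138, 0.0235    ]))]
```

View pics/c3.png

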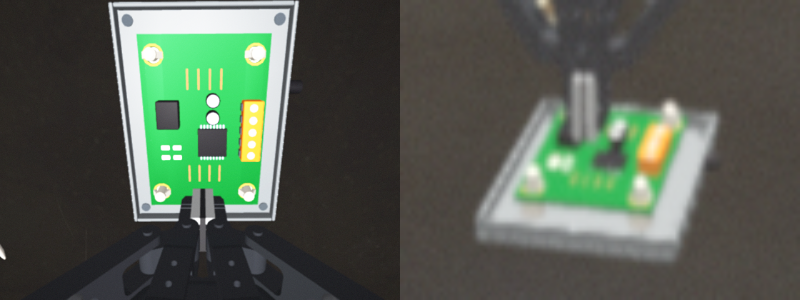

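The far posts (152,54 and 255,54) now stand well through the board and the near end is still raised. The fingertips are over the near strip, so I'll press it.

>>> arm_command:
  deltas:
    - [[0, 0, 0.8], [0, 0, 0], 0]
    - [[0, 0, 0.7], [0, 0, 0], 0]
    - [[0, 0, 0.3], [0, 0, 0], 0]
    - [[0, 0, 0.2], [0, 0, 0], 0]
    - [[0, 0, 0.2], [0, 0, 0], 0]
    - [[0, 0, 0.2], [0, 0, 0], 0]
    - [[0, 0, 0.2], [0, 0, 0], 0]
    - [[0, 0, 0], [0, 0, 0], 0]

```text
clock: 8.65
position: [0.5285, 0.1273, 0.1945]
tool_rot: [-3.141, 0.0, 1.393]
force: [0.5, -0.6, 0.2]
grip_width: -0.0001
finger_force: 0.0
```

>>> arm_command:
  deltas:
    - [[0, 0, 0.15], [0, 0, 0], 0]
    - [[0, 0, 0.1], [0, 0, 0], 0]
    - [[0, 0, 0], [0, 0, 0], 0]

```text
clock: 8.95
position: [0.5285, 0.1273, 0.1921]
tool_rot: [-3.141, 0.0, 1.393]
force: [-0.8, 0.4, -0.6]
grip_width: 0.0002
finger_force: 0.0
```

>>> arm_command:
  deltas:
    - [[0, 0, 0.1], [0, 0, 0], 0]
    - [[0, 0, 0.05], [0, 0, 0], 0]
    - [[0, 0, 0], [0, 0, 0], 0]

```text
clock: 9.25
position: [0.5286, 0.1273, 0.1914]
tool_rot: [3.141, 0.0, 1.393]
force: [-4.9, -1.6, 17.5]
grip_width: -0.0002
finger_force: 8.5
```

Seated with the same reading as the first end (z 0.1914, 17.5 N). Retract and check.

>>> arm_command:
  deltas:
    - [[0, 0, -2], [0, 0, 0], 0]
    - [[0, 0, -4], [0, 0, 0], 0]
    - [[-2, 0, -4], [0, 0, 0], 0]
    - [[-3, 0, -4], [0, 0, 0], 0]
    - [[-2, 0, -2], [0, 0, 0], 0]
    - [[0, 0, 0], [0, 0, 0], 0]
    - [[0, 0, 0], [0, 0, 0], 0]

```text
clock: 9.95
position: [0.5161, 0.0582, 0.3508]
tool_rot: [3.141, -0.0, 1.392]
force: [-0.3, -0.3, 0.1]
grip_width: -0.0
finger_force: 0.0
```

```bash
python3 look.py w4; python3 -c "
from h import *
a=cv2.imread('pics/w4.png')[0:300,100:500]; f=bot.grab_frame('side')['frame'][160:310,200:330,::-1]
cv2.imwrite('pics/c4.png',np.hstack([cv2.resize(a,(400,300)),cv2.resize(f,(400,460))[:300] if 0 else cv2.resize(f,(350,300))]))"
```

```text
9.95 [0.51613869 0.05821182 0.35075515] [ 3.14082839e+00 -1.60060248e-04  1.39179495e+00] [-0.29698303 -0.25827293  0.07918938] [ 0.21  0.48 -0.58  1.91  0.34  0.85 -0.73]
((535.8717041015625, 162.06472778320312), (110.21946716308594, 86.97271728515625), 80.0473861694336) [  228     0   111   144 11194]
[([280.7, 68.5], 0.74, array([0.53472639, 0.1685469 , 0.0235    ]))]
```

View pics/c4.png

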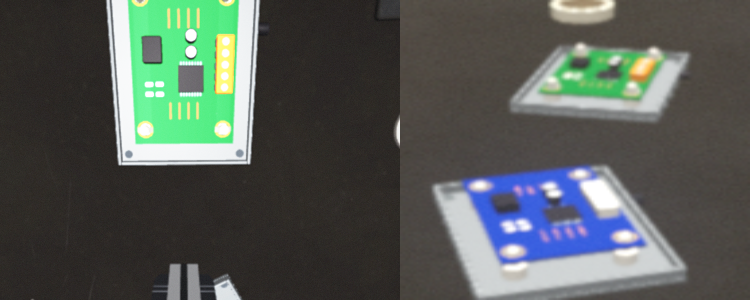

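All four posts stand through the green board, at (581,50), (655,52), (552,88) and (632,90) in the crop. It sits low and level, and the blue board is still raised.

```bash
python3 -c "
from workcell import bot
print(bot.job_done())"
```

```text
the job is handed in; nothing more can be done
None
```

The green board is clicked down on all four posts and sits level, the blue board was left raised and untouched, and the job was handed in at about 10 s.

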